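Draw the red piston to its band and hold it

ROBOT

A 6-joint arm with a two-finger parallel gripper is mounted at the origin on a cart in front of the work surface, level with it; the furniture and walls round the work are solid. World frame = base frame: x ahead of the robot, y to its left, z up, the work surface at z = 0. Lengths are in m, angles in rad, forces in N, time in s.
With the tool pointing down it reaches from about 0.325 to 1 m from the base axis. Payload 5.1 kg.
Tool frame: the origin (TCP) lies between the finger pads; the fingertips stand 22 mm ahead of it and the grasp point (between the pads) lies 3 mm ahead of it (finger_overhang is the distance from the TCP to the fingertips, in m); z points along the fingers, y is the line along which they close (so a half turn about z gives the same grasp; the last joint's range is limited). The gripper opens to 85 mm and grips with 20 to 120 N. Pads are 22 mm wide; open, the fingers measure 114 mm over their backs; the gripper's body (76 mm by 85 mm) begins 54 mm behind the grasp point. The pads swing forward as they close: fully open they stand 13 mm farther back than shut.
Start: joints at [-1.366, 0.124, 1.65, -0, 1.367, -0.083], TCP at [0.184, -0.623, 0.253] pointing down, gripper open.
Joint ranges: [-2.61, 2.61], [-1.02, 2.33], [0.03, 2.71], [-1.35, 4.49], [0.32, 2.68], [-2.91, 2.91]. Speed limits (rad/s): [2.57, 2.57, 3.14, 3.14, 3.14, 3.14].

INTERFACE

Orientations are given as a 3x3 rotation matrix whose columns are the frame's x, y, z axes.
In Python, from workcell import * gives the robot as it stands.
- The arm moves only by the tool drive_tool, never from a script. Its argument "targets" is a list of rows, each a list of 7 numbers: the shift along the tool's x, y, z in mm, then the turn, a rotation vector about the tool's x, y, z in degrees, then the finger opening in mm, from 0 to 85.4. In form: [[x, y, z, wx, wy, wz, grip], ...]. A call has exactly 10 rows; each row shifts and turns the commanded pose from where the row before left it, along the tool's axes as they then stand; what a row does not reach is not made up. A row lasts 1/10 s, in which the tool goes at most 50 mm and 8.59 degrees, less where a joint would pass 70% of its speed; a pose out of reach is approached as far as the arm can. A call is refused whole if a number of a shift passes 50 or a number of a turn 8.59, either way. A call with a gripper value outside its range is refused whole. The fingers move at their own pace and stop on an object; "grip_force" is the grip in N (left out, the last holds). Time passes only in rows, so rows that do not move let the fingers close, or fill a call up. It gives the time, the measured TCP pose, the force, the opening and the grip force at its end, in the units of the state.
- read_state(): the state, without advancing time (a new reading comes with each control period).
- snapshot(name): name is "scene" or "top"; returns a dict with "frame" (400x640x3 uint8, red, green, blue), "fov_y" (degrees; the focal length in pixels is half the picture's height over the tangent of half this angle, whatever the lens; pixels are square), "cx", "cy" (the principal point, pixels), "world_from_camera" (4x4, takes a point from camera to world coordinates). Camera axes: x right, y up, looking along -z (the intrinsics and any distortion apply to the point x, -y, -z); pixel columns grow to the right and rows downward; lengths in m; the calibration is good to about 2 mm. A picture is of the moment at which its call begins. There is no depth.
- hand_in(): hands the job in; it is judged then, once.
The state is a dict: "time_s": time; "joint_pos": joint angles; "qvel": joint speeds; "effort": joint torques, N m; "eef_pos": TCP position; "ee_rot": TCP orientation; "force": force on the tool from outside, world axes, zero at the start; "moment": the same for the moment, N m; "width": finger opening in m; "grip_force": force on a finger pad.
Only numpy, scipy, OpenCV 4.12 (cv2) and the standard library are available. Lean on these libraries where they do the work, as an engineer would, in place of code of your own. Each camera call takes 0.05 s, during which the arm holds its last target. There are 200 camera calls.

TASK

Two pistons sit fully home in the slanting barrels of the grey stand. Take the red knob and draw that piston straight out along its barrel, without bending it against the bore, until its yellow band has only just come wholly out of the black mouth (band's lower edge at most about a centimetre above the mouth), and finish there still holding it, because it slides back when released. The piston must never leave its barrel; leave the blue piston home and do not disturb the vial and the dropper bottle beside the stand.

Things in the scene. Friction and masses are not known exactly. Their poses are not given: they have to be found in the camera images.
- stand: Fixed grey stand, base plate 150 (its x) x 200 (its y) x 10 mm; origin at the centre of its underside, z up. It carries two parallel aluminium barrels side by side, leaning 25 degrees (0.436 rad) from the vertical towards the stand's -x side, which roughly faces the robot. Behind them (+x) is a slanting back plate, lower than the mouths.
- barrels: The two barrels, part of the stand. Origin midway between the bores on their floor level (x 35, y 0, z 36 mm in the stand's frame); z points up along both bores, the way pistons are drawn. Bores at y = +50 and -50 mm, 18 mm in diameter, 90 mm deep; barrels 40 mm outside, black mouth collars 48 mm in diameter, 12 mm high, top face at z = 90 mm.
- mouth_left (a point): centre of the mouth of the bore at y = +50 mm of the barrels, on the black collar's top face
- mouth_right (a point): centre of the mouth of the bore at y = -50 mm of the barrels, on the black collar's top face
- piston_red: Loose piston, 0.12 to 0.26 kg, in either barrel: steel rod 16 mm in diameter (1 mm play all round), 110 mm long, topped by a knurled red knob 30 mm in diameter, 26 mm high. Origin at the centre of the rod's lower end, z along the rod to the knob. Starts fully home on the bore's floor, 20 mm of bare rod showing under the knob; slides freely and falls back if let go.
- piston_red_knob (a point): centre of the red knob, 123 mm above the piston's origin along its axis: the place to grip, with the tool along the piston's axis
- red_band (a point): centre of the lower edge of the red piston's yellow band, on the rod's axis. The band is 10 mm wide, 48 to 58 mm above the piston's origin: inside the barrel at the start, its lower edge level with the mouth when the piston is drawn 42 mm
- piston_blue: The same piston with a blue knob, fully home in the other barrel; leave it there
- vial: white capped vial, 33 mm in diameter, 64 mm high, standing at the left of the stand; origin at the centre of its underside
- dropper_bottle: brown dropper bottle, 31 mm in diameter, 100 mm high, standing at the right of the stand; origin at the centre of its underside
Not all that is in view belongs to the job. There is more than one size of the piston_red; the job needs the larger.

How it is judged:
By the outcome, as a careful person would: the job done as asked, in the order asked, and still so for the second after the job is handed in, while the arm keeps its last pose, push and grip.
It also fails if it takes over 29 s, if anything falls off the work surface, if the arm or the gripper's body presses on something with over 40 N, if the wrist force passes 120 N, or if a joint passes its speed limit or range.

## Working session

There is one attempt and no reset: what is moved stays moved. The work goes in short steps, Python scripts to look and compute and a tool call to move; the robot and the scene stay as the last step left them, time stands still between calls to the robot, and variables do not carry over. Pictures are saved under pics/ and viewed, at most 10 in all, crops included, and the job is handed in when it is done.

Besides the shell and the picture viewer there is one more tool, called after ">>>" as name(argument=value, ...) on one line, values as JSON. drive_tool: Moves the arm, as the interface text tells. Its arguments: {"type":"object","properties":{"targets":{"type":"array","items":{"type":"array","items":{"type":"number"}}},"grip_force":{"type":"number"}},"required":["targets"]}

```bash
mkdir -p pics; python3 - <<'E'
from workcell import *
import cv2
for n in("scene","top"):
    s=snapshot(n);cv2.imwrite(f"pics/{n}0.png",s["frame"][:,:,::-1])
    print(n,{k:v for k,v in s.items() if k!="frame"})
print(read_state())
E
```

```text
scene {'fov_y': 53.49391182005481, 'cx': 326.22750334389224, 'cy': 194.03190310025363, 'world_from_camera': array([[-0.65744066,  0.39564216, -0.64127923, -0.01819491],
       [-0.75332091, -0.32623743,  0.5710313 ,  0.61086367],
       [ 0.01671476,  0.85850825,  0.51252726,  0.54330091],
       [ 0.        ,  0.        ,  0.        ,  1.        ]])}
top {'fov_y': 47.69901712040889, 'cx': 320.25418805224064, 'cy': 205.48587399523845, 'world_from_camera': array([[ 0.026613  ,  0.98986952, -0.13946358,  0.4113507 ],
       [-0.99962806,  0.02552088, -0.00961368,  0.11014981],
       [-0.00595705,  0.13966756,  0.99018053,  1.06422556],
       [ 0.        ,  0.        ,  0.        ,  1.        ]])}
{'time_s': 0.1, 'joint_pos': array([-1.36558325e+00,  1.24490726e-01,  1.65155514e+00, -8.23670030e-06,
        1.36753953e+00, -8.25723619e-02]), 'qvel': array([-0.00145211, -0.00205323, -0.00404722, -0.00244258, -0.00013821,
       -0.00028933]), 'effort': array([ 2.93378807e-04, -4.24931359e+01, -3.66653717e+01, -1.47283176e-04,
        3.93279333e-03,  3.01881187e-05]), 'eef_pos': array([ 0.18436896, -0.62275559,  0.25213255]), 'ee_rot': array([[ 9.58874341e-01,  2.83830629e-01, -4.13970121e-04],
       [ 2.83830888e-01, -9.58872373e-01,  1.94928415e-03],
       [ 1.56322036e-04, -1.98661607e-03, -9.99998014e-01]]), 'force': array([0.98533995, 0.8009474 , 0.44533297]), 'moment': array([ 0.03719762, -0.01085033,  0.03009554]), 'grip_force': 0.0, 'width': 0.08552595974705485}
```

View pics/scene0.png

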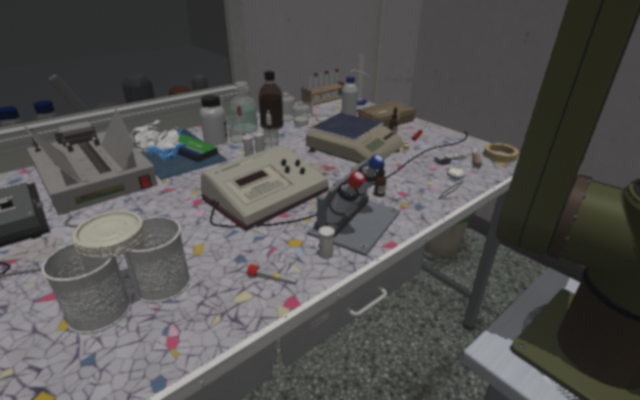

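View pics/top0.png

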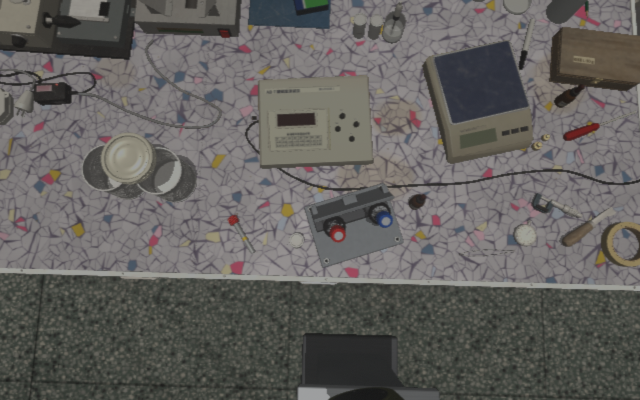

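The scene view shows the red knob at about (357,180) and the blue at (376,162). In the top view red is at (338,233) and blue at (383,218), so red is in the left barrel. The small decoy piston lies at (237,225). I'll enlarge both.

```bash
python3 - <<'E'
import cv2
a=cv2.imread("pics/top0.png")[170:275,280:430]
cv2.imwrite("pics/topc.png",cv2.resize(a,None,fx=5,fy=5,interpolation=cv2.INTER_CUBIC))
a=cv2.imread("pics/scene0.png")[145:265,300:420]
cv2.imwrite("pics/scenec.png",cv2.resize(a,None,fx=5,fy=5,interpolation=cv2.INTER_CUBIC))
E
```

```text
(no output)
```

View pics/topc.png

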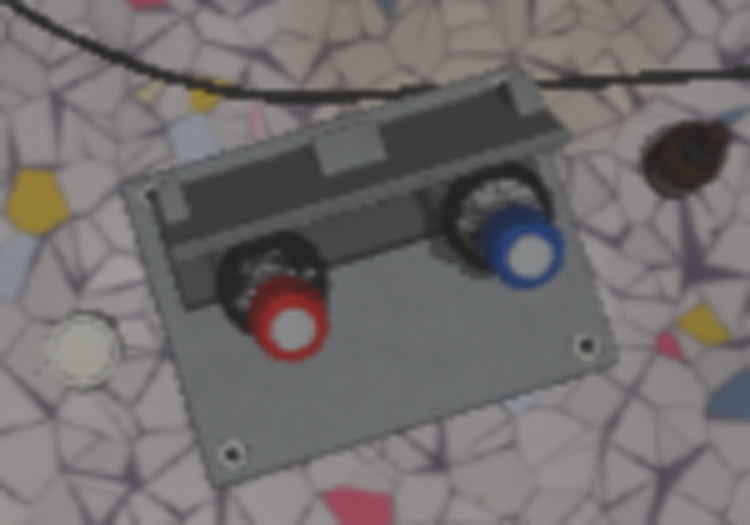

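View pics/scenec.png

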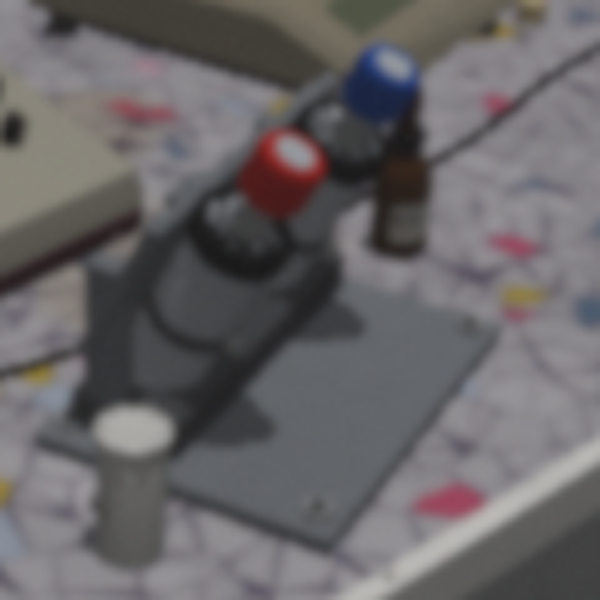

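```bash
cat > h.py <<'E'
import numpy as np
from scipy.optimize import least_squares
from scipy.spatial.transform import Rotation as R
CAM={"scene":(53.49391182,326.2275,194.0319,np.array([[-0.65744066,0.39564216,-0.64127923,-0.01819491],[-0.75332091,-0.32623743,0.5710313,0.61086367],[0.01671476,0.85850825,0.51252726,0.54330091]])),
"top":(47.69901712,320.254188,205.485874,np.array([[0.026613,0.98986952,-0.13946358,0.4113507],[-0.99962806,0.02552088,-0.00961368,0.11014981],[-0.00595705,0.13966756,0.99018053,1.06422556]]))}
def proj(c,p):
    f,cx,cy,T=CAM[c];f=200/np.tan(np.radians(f/2))
    q=(np.asarray(p)-T[:,3])@T[:,:3]
    return np.array([cx+f*q[0]/-q[2],cy-f*q[1]/-q[2]])
Rb=R.from_euler('y',-25,degrees=True).as_matrix()
def bar(p): return np.array([.035,0,.036])+Rb@np.array(p)
def W(s,p): return np.array([s[0],s[1],0])+R.from_euler('z',s[2]).as_matrix()@np.array(p)
obs=[("top",(-.075,.1,.01),(217,488)),("top",(-.075,-.1,.01),(618,362)),("top",(.075,.1,.01),(125,185)),("top",(.075,-.1,.01),(515,65)),
("top",bar((0,.05,.136)),(294,328)),("top",bar((0,-.05,.136)),(530,255)),
("scene",(-.075,.1,.01),(330,548)),("scene",(-.075,-.1,.01),(499,328)),("scene",(.075,.1,.01),(38,436)),
("scene",bar((0,.05,.136)),(298,154)),("scene",bar((0,-.05,.136)),(395,66))]
off={"top":(280,170),"scene":(300,145)}
def px(o): return np.array(o[2])/5-.4+off[o[0]]
def res(s): return np.concatenate([proj(o[0],W(s,o[1]))-px(o) for o in obs])
E
cat > a.py <<'E'
from h import *
r=least_squares(res,[.48,.05,.2],loss='soft_l1');s=r.x
print(s,np.degrees(s[2]))
for o,e in zip(obs,res(s).reshape(-1,2)):print(o[0],np.round(o[1],3),e.round(2))
Rz=R.from_euler('z',s[2]).as_matrix()
print("knob",W(s,bar((0,.05,.123))),"blue",W(s,bar((0,-.05,.123))),"axis",(Rz@Rb)[:,2])
E
python3 a.py
```

```text
[0.51621593 0.04148564 0.33046387] 18.934184933861335
top [-0.075  0.1    0.01 ] [-0.7   1.43]
top [-0.075 -0.1    0.01 ] [1.21 0.63]
top [0.075 0.1   0.01 ] [-1.41  0.61]
top [ 0.075 -0.1    0.01 ] [ 1.27 -0.49]
top [-0.022  0.05   0.159] [-0.24  0.49]
top [-0.022 -0.05   0.159] [-0.01  0.18]
scene [-0.075  0.1    0.01 ] [ 0.43 -0.99]
scene [-0.075 -0.1    0.01 ] [ 0.83 -1.22]
scene [0.075 0.1   0.01 ] [-1.4  -0.55]
scene [-0.022  0.05   0.159] [-1.1  -0.59]
scene [-0.022 -0.05   0.159] [-0.98 -0.8 ]
knob [0.48392865 0.08326987 0.14747586] blue [ 0.51637684 -0.01131933  0.14747586] axis [-0.3997512  -0.13713195  0.90630779]
```

```bash
cat > plan.py <<'E'
from h import *
from workcell import *
s=least_squares(res,[.48,.05,.2],loss='soft_l1').x
Rz=R.from_euler('z',s[2]).as_matrix();ax=(Rz@Rb)[:,2];sy=Rz[:,1]
RT=np.c_[sy,np.cross(-ax,sy),-ax]
def tri(i,j):
    return least_squares(lambda p:np.r_[proj(obs[i][0],p)-px(obs[i]),proj(obs[j][0],p)-px(obs[j])],[.48,.08,.15]).x
def rows(target,N,st=None,RT=RT):
    st=st or read_state();R0=st["ee_rot"];p=R0.T@(target-st["eef_pos"])
    w=R.from_matrix(R0.T@RT).as_rotvec()/N;Q=R.from_rotvec(w).as_matrix()
    S=sum(np.linalg.matrix_power(Q,k) for k in range(N));v=np.linalg.solve(S,p)
    path=[];P=st["eef_pos"].copy();A=R0
    for k in range(N):P=P+A@v;A=A@Q;path.append(P)
    return np.r_[v*1e3,np.degrees(w)],np.array(path)
E
python3 - <<'E'
from plan import *
k=tri(4,8+1);b=tri(5,10)
print("tri red top",k,"fit",W(s,bar((0,.05,.136))));print("tri blue",b,W(s,bar((0,-.05,.136))))
d=k-b;print("sep",np.linalg.norm(d),"yaw",np.degrees(np.arctan2(-d[0],d[1])))
K=W(s,bar((0,.05,.123)))
r,p=rows(K+ax*.12,20);print(r.round(2));print(p[::3].round(3),RT.round(3))
E
```

```text
tri red top [0.47883244 0.08006571 0.15753518] fit [0.47873189 0.08148715 0.15925786]
tri blue [ 0.51088065 -0.0141393   0.1572009 ] [ 0.51118007 -0.01310204  0.15925786]
sep 0.0995077076902024 yaw 18.788122398116535
[40.26 -7.17  0.85 -0.97  1.   -4.54]
[[ 0.221 -0.604  0.251]
 [ 0.32  -0.533  0.252]
 [ 0.4   -0.44   0.256]
 [ 0.455 -0.331  0.26 ]
 [ 0.483 -0.212  0.264]
 [ 0.482 -0.089  0.264]
 [ 0.452  0.029  0.259]] [[-0.324  0.857  0.4  ]
 [ 0.946  0.294  0.137]
 [ 0.     0.423 -0.906]]
```

>>> drive_tool(targets=[[40.3,-7.2,0.8,-1,1,-4.5,85],[40.3,-7.2,0.8,-1,1,-4.5,85],[40.3,-7.2,0.8,-1,1,-4.5,85],[40.3,-7.2,0.8,-1,1,-4.5,85],[40.3,-7.2,0.8,-1,1,-4.5,85],[40.3,-7.2,0.8,-1,1,-4.5,85],[40.3,-7.2,0.8,-1,1,-4.5,85],[40.3,-7.2,0.8,-1,1,-4.5,85],[40.3,-7.2,0.8,-1,1,-4.5,85],[40.3,-7.2,0.8,-1,1,-4.5,85]], grip_force=30)

```text
time_s: 1.1
eef_pos: [0.4573, -0.3301, 0.2606]
ee_rot: [[0.46, 0.856, 0.237], [0.883, -0.468, -0.024], [0.091, 0.22, -0.971]]
force: [1.5, -0.1, -0.3]
width: 0.085
grip_force: 0.0
```

>>> drive_tool(targets=[[40.3,-7.2,0.8,-1,1,-4.5,85],[40.3,-7.2,0.8,-1,1,-4.5,85],[40.3,-7.2,0.8,-1,1,-4.5,85],[40.3,-7.2,0.8,-1,1,-4.5,85],[40.3,-7.2,0.8,-1,1,-4.5,85],[40.3,-7.2,0.8,-1,1,-4.5,85],[40.3,-7.2,0.8,-1,1,-4.5,85],[40.3,-7.2,0.8,-1,1,-4.5,85],[40.3,-7.2,0.8,-1,1,-4.5,85],[40.3,-7.2,0.8,-1,1,-4.5,85]])

```text
time_s: 2.1
eef_pos: [0.4406, 0.0681, 0.2548]
ee_rot: [[-0.313, 0.857, 0.41], [0.95, 0.285, 0.129], [-0.007, 0.429, -0.903]]
force: [0.6, 0.5, 0.5]
width: 0.0847
grip_force: 0.0
```

```bash
python3 - <<'E'
from plan import *
K=W(s,bar((0,.05,.123)))+[0,-.0007,-.0005]
st=read_state();print(st["time_s"],st["eef_pos"],K+ax*.12,st["joint_pos"],st["force"])
print(rows(K+ax*.07,4,st)[0].round(2))
E
```

```text
2.1 [0.44058825 0.06813508 0.25484566] [0.43595851 0.06611403 0.25573279] [-0.05387369 -0.64467401  2.31153876  0.17320947  1.06226104 -0.42622489] [0.58884494 0.47259624 0.51147679]
[-0.03 -1.1  11.76  0.11  0.16 -0.12]
```

>>> drive_tool(targets=[[0,-1.1,11.8,0.1,0.2,-0.1,85],[0,-1.1,11.8,0.1,0.2,-0.1,85],[0,-1.1,11.8,0.1,0.2,-0.1,85],[0,-1.1,11.8,0.1,0.1,-0.1,85],[0,0,0,0,0,0,70],[0,0,0,0,0,0,70],[0,0,0,0,0,0,70],[0,0,0,0,0,0,70],[0,0,0,0,0,0,70],[0,0,0,0,0,0,70]])

```text
time_s: 3.1
eef_pos: [0.4569, 0.0717, 0.2112]
ee_rot: [[-0.321, 0.858, 0.4], [0.947, 0.29, 0.137], [0.002, 0.423, -0.906]]
force: [0.5, 0.6, -0.0]
width: 0.0699
grip_force: 0.0
```

```bash
python3 - <<'E'
from plan import *
import cv2
K=W(s,bar((0,.05,.123)))+[0,-.0007,-.0005]
t=snapshot("top")["frame"][150:270,270:420,::-1];c=snapshot("scene")["frame"][110:230,280:430,::-1]
cv2.imwrite("pics/b.png",cv2.resize(np.vstack([t,c]),None,fx=4,fy=2.4*4/2.4*.62,interpolation=cv2.INTER_CUBIC))
st=read_state();print(st["time_s"],st["eef_pos"],K+ax*.07,st["force"],st["width"])
print(rows(K+ax*.003,6,st)[0].round(2))
E
```

```text
3.2 [0.45683818 0.07172695 0.21098779] [0.45594607 0.07297063 0.2104174 ] [-0.02645287  0.39935755  0.29037468] 0.07000480211996786
[ 0.24 -0.11 11.22  0.    0.   -0.04]
```

View pics/b.png

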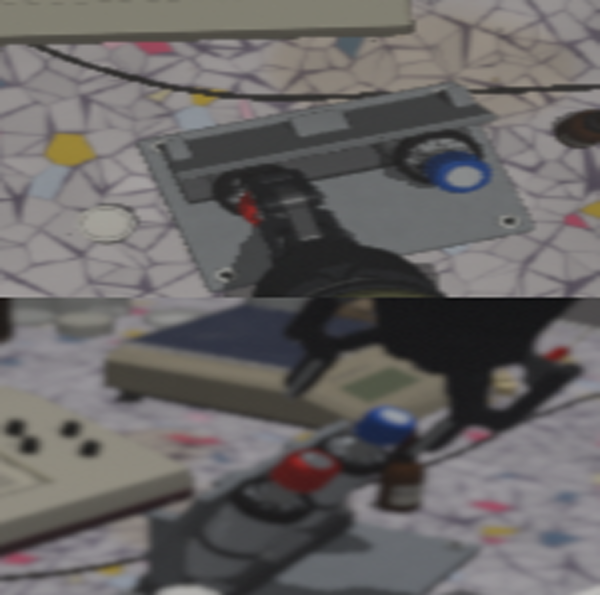

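The fingertips sit above the red knob in both views. In the crop they are at about (295,385) and (435,440), and the knob top is at (322,460). I'll check that numerically against the calibration.

```bash
python3 - <<'E'
from h import *
p=np.array([.45684,.07173,.21099]);z=np.array([.4,.137,-.906]);y=np.array([.858,.29,.423]);x=np.array([-.321,.947,.002])
print("scene measured tips",[(280+u/4,110+(v-297.6)/2.48) for u,v in((295,388),(435,445))])
for a in(.012,.022):
    for sg in(1,-1):print(a,sg,proj("scene",p+z*a+sg*y*.04),proj("scene",p+z*a+sg*y*.04+x*.011))
E
```

```text
scene measured tips [(353.75, 146.4516129032258), (388.75, 169.43548387096774)]
0.012 1 [352.45234836 146.79941173] [349.94653466 148.7095299 ]
0.012 -1 [384.31165245 170.61701635] [382.10028869 172.81275357]
0.022 1 [350.35967828 150.45712069] [347.85247271 152.38962435]
0.022 -1 [381.92434529 174.14317935] [379.70604751 176.35795583]
```

>>> drive_tool(targets=[[0.2,-0.1,11.2,0,0,0,70],[0.2,-0.1,11.2,0,0,0,70],[0.2,-0.1,11.2,0,0,0,70],[0.3,-0.1,11.2,0,0,0,70],[0.3,-0.1,11.2,0,0,0,70],[0.2,-0.1,11.2,0,0,0,70],[0,0,0,0,0,0,60],[0,0,0,0,0,0,50],[0,0,0,0,0,0,44],[0,0,0,0,0,0,40]])

```text
time_s: 4.2
eef_pos: [0.4831, 0.082, 0.1504]
ee_rot: [[-0.321, 0.858, 0.401], [0.947, 0.29, 0.137], [0.001, 0.424, -0.906]]
force: [0.7, -0.6, -0.2]
width: 0.04
grip_force: 0.0
```

```bash
python3 - <<'E'
from plan import *
import cv2
K=W(s,bar((0,.05,.123)))+[0,-.0007,-.0005]
t=snapshot("top")["frame"][190:260,300:400,::-1];c=snapshot("scene")["frame"][140:220,310:410,::-1]
cv2.imwrite("pics/c.png",cv2.resize(np.hstack([np.vstack([t,t[:10]]),c]),None,fx=4,fy=4,interpolation=cv2.INTER_CUBIC))
st=read_state();print(st["time_s"],st["eef_pos"],K+ax*.003,st["force"],st["moment"],st["width"])
print(rows(K+ax*.003,1,st)[0].round(2))
E
```

```text
4.3 [0.48298017 0.08201028 0.15026654] [0.4827294  0.08215847 0.14969478] [-0.61801698 -0.07237238 -0.56245332] [-0.0679581   0.21687936  0.01880102] 0.03977376184965867
[ 0.22 -0.41  0.44  0.07  0.02 -0.24]
```

View pics/c.png

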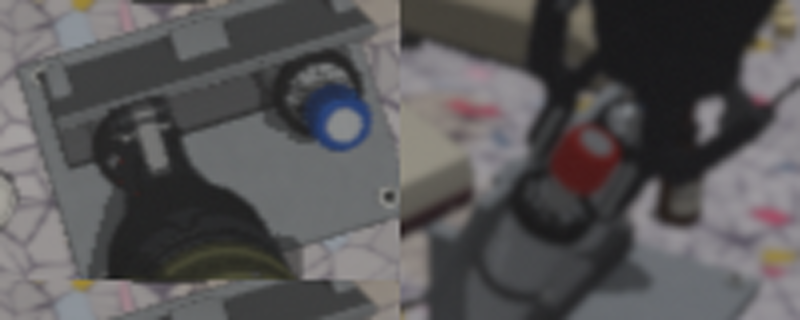

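The knob at (585,160) in the crop lies between the two fingers. I'll close gently and watch the force.

>>> drive_tool(targets=[[0.2,-0.4,0.4,0,0,0,38],[0,0,0,0,0,0,36],[0,0,0,0,0,0,34],[0,0,0,0,0,0,32],[0,0,0,0,0,0,31],[0,0,0,0,0,0,30],[0,0,0,0,0,0,29],[0,0,0,0,0,0,28],[0,0,0,0,0,0,26],[0,0,0,0,0,0,26]], grip_force=25)

```text
time_s: 5.3
eef_pos: [0.4834, 0.0822, 0.1502]
ee_rot: [[-0.321, 0.858, 0.402], [0.947, 0.29, 0.137], [0.001, 0.425, -0.905]]
force: [3.9, 1.9, 4.1]
width: 0.0294
grip_force: 24.9
```

```bash
python3 - <<'E'
from plan import *
K=W(s,bar((0,.05,.123)))+[0,-.0007,-.0005]
st=read_state();print(st["time_s"],st["eef_pos"],st["force"],st["moment"],st["width"],st["grip_force"])
print("tool F",st["ee_rot"].T@st["force"],"M",st["ee_rot"].T@st["moment"],rows(K+ax*.003,1,st)[0].round(2))
E
```

```text
5.3 [0.48339151 0.08223865 0.15015744] [3.90548019 1.8880627  4.10907175] [ 0.3344911  -0.99757069  0.0126495 ] 0.02940197614479811 24.881682693958282
tool F [ 0.54179043  5.64268685 -1.88906728] M [-1.0521344   0.00329263 -0.01392598] [ 0.14 -0.79  0.14  0.15  0.03 -0.25]
```

Gripped. A 5.6 N side load along tool +y needs relieving, then I start a slow draw with a firmer grip.

>>> drive_tool(targets=[[0,0.5,0,0,0,0,26],[0,0.4,0,0,0,0,26],[0,0,0,0,0,0,26],[0,0,0,0,0,0,26],[0,0,-2,0,0,0,26],[0,0,-3,0,0,0,26],[0,0,-3,0,0,0,26],[0,0,-2,0,0,0,26],[0,0,0,0,0,0,26],[0,0,0,0,0,0,26]], grip_force=50)

```text
time_s: 6.3
eef_pos: [0.4795, 0.0811, 0.1585]
ee_rot: [[-0.321, 0.858, 0.401], [0.947, 0.29, 0.137], [0.002, 0.424, -0.906]]
force: [6.6, 1.4, 0.0]
width: 0.0287
grip_force: 50.2
```

```bash
python3 - <<'E'
from plan import *
st=read_state();print(st["time_s"],st["eef_pos"],"d",st["ee_rot"].T@(st["eef_pos"]-[0.48339151,0.08223865,0.15015744]),st["width"],st["grip_force"])
print("tool F",st["ee_rot"].T@st["force"],"M",st["ee_rot"].T@st["moment"],"rot err",np.degrees(R.from_matrix(st["ee_rot"].T@RT).as_rotvec()))
E
```

```text
6.3 [0.47953199 0.08113049 0.15854113] d [ 2.02666914e-04 -8.20889519e-05 -9.29313737e-03] 0.028676970255724604 50.23186683654785
tool F [-0.76519641  6.10697478  2.84801263] M [-1.0664771  -0.01446132  0.00126117] rot err [ 0.06327373  0.00672701 -0.25784593]
```

>>> drive_tool(targets=[[0,0.5,0,0,0,0,26],[0,0.5,0,0,0,0,26],[0,0.5,0,0,0,0,26],[0,0,-3,0,0,0,26],[0,0,-3,0,0,0,26],[0,0,-3,0,0,0,26],[0,0,-3,0,0,0,26],[0,0,0,0,0,0,26],[0,0,0,0,0,0,26],[0,0,0,0,0,0,26]])

```text
time_s: 7.3
eef_pos: [0.4751, 0.0799, 0.1691]
ee_rot: [[-0.321, 0.859, 0.398], [0.947, 0.29, 0.137], [0.002, 0.421, -0.907]]
force: [2.7, 0.5, -0.5]
width: 0.0287
grip_force: 50.4
```

```bash
cat > st.py <<'E'
from plan import *
st=read_state();print(st["time_s"],st["eef_pos"],"d",st["ee_rot"].T@(st["eef_pos"]-[0.48339151,0.08223865,0.15015744]),st["width"],st["grip_force"])
print("tool F",st["ee_rot"].T@st["force"],"M",st["ee_rot"].T@st["moment"],"rot err",np.degrees(R.from_matrix(st["ee_rot"].T@RT).as_rotvec()))
E
python3 st.py
```

```text
7.3 [0.47506724 0.07985953 0.16914077] d [ 0.0004659   0.00014101 -0.02085866] 0.028732043944103416 50.43241739273071
tool F [-0.43513159  2.26105133  1.59000327] M [-0.15564225 -0.10104776  0.05164543] rot err [-0.12072765 -0.03988192 -0.24352398]
```

>>> drive_tool(targets=[[0,0.4,-2,0,0,0,26],[0,0,-3,0,0,0,26],[0,0,-3,0,0,0,26],[0,0,-3,0,0,0,26],[0,0,-3,0,0,0,26],[0,0,-3,0,0,0,26],[0,0,-3,0,0,0,26],[0,0,-2,0,0,0,26],[0,0,0,0,0,0,26],[0,0,0,0,0,0,26]])

```text
time_s: 8.3
eef_pos: [0.4673, 0.077, 0.1901]
ee_rot: [[-0.321, 0.859, 0.4], [0.947, 0.29, 0.137], [0.002, 0.423, -0.906]]
force: [-0.6, -0.0, -2.3]
width: 0.0285
grip_force: 50.3
```

```bash
python3 st.py; python3 - <<'E'
from workcell import *
import cv2
c=snapshot("scene")["frame"][140:215,315:415,::-1]
cv2.imwrite("pics/d.png",cv2.resize(c,None,fx=8,fy=8,interpolation=cv2.INTER_CUBIC))
E
```

```text
8.3 [0.4672573  0.0769619  0.19012148] d [ 0.0002554   0.0015057  -0.04339296] 0.028515823716357462 50.277897119522095
tool F [ 0.15051001 -1.50362392  1.8772201 ] M [ 0.39405737 -0.01661867 -0.01038676] rot err [ 0.00050837 -0.00644792 -0.24679788]
```

View pics/d.png

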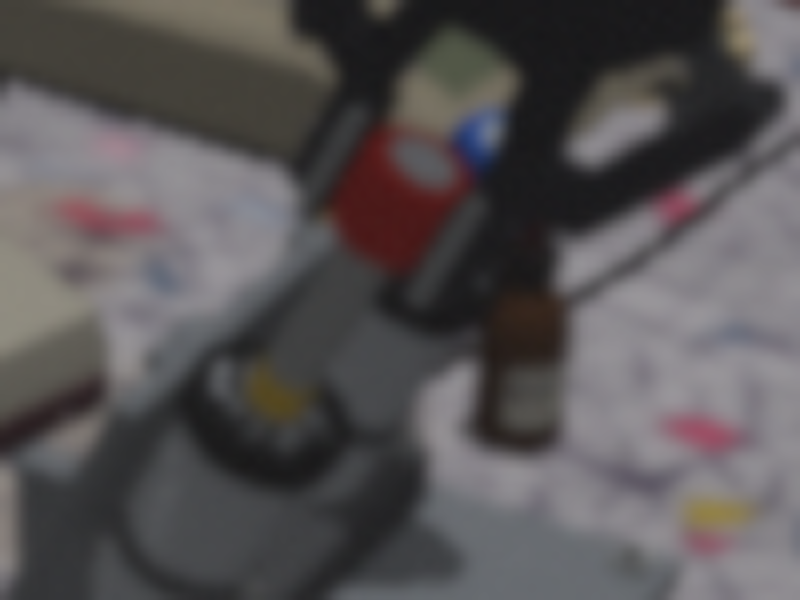

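The yellow band shows just above the mouth, at (275,390) in the crop. The draw is 43.4 mm, so I'll add 3 mm for margin.

>>> drive_tool(targets=[[0,-0.2,-1,0,0,0,26],[0,0,-1,0,0,0,26],[0,0,-1,0,0,0,26],[0,0,0,0,0,0,26],[0,0,0,0,0,0,26],[0,0,0,0,0,0,26],[0,0,0,0,0,0,26],[0,0,0,0,0,0,26],[0,0,0,0,0,0,26],[0,0,0,0,0,0,26]])

```text
time_s: 9.35
eef_pos: [0.4659, 0.0765, 0.1927]
ee_rot: [[-0.321, 0.859, 0.4], [0.947, 0.29, 0.137], [0.002, 0.423, -0.906]]
force: [-0.4, -1.0, -1.7]
width: 0.0286
grip_force: 50.3
```

```bash
python3 st.py; python3 - <<'E'
from workcell import *
from h import *
import cv2
c=snapshot("scene")["frame"][170:210,325:375,::-1]
cv2.imwrite("pics/e.png",cv2.resize(c,None,fx=14,fy=14,interpolation=cv2.INTER_CUBIC))
s=least_squares(res,[.48,.05,.2],loss='soft_l1').x
for d in(90,94,100,104,110,110+46.4):
    print(d,(proj("scene",W(s,bar((0,.05,d/1e3))))+[1.1,.6]-[325,170]+.5)*14)
E
```

```text
9.35 [0.46590852 0.07651645 0.1927384 ] d [ 0.00027279  0.00132204 -0.04636502] 0.028605744187122233 50.277809500694275
tool F [-0.77047899 -1.35104783  1.21009916] M [ 0.43413728 -0.00138621  0.01861943] rot err [-0.00235966 -0.00848597 -0.24223763]
90 [355.1802929  292.64260417]
94 [366.17031556 274.97769785]
100 [382.78131228 248.27787108]
104 [393.94018634 230.34156003]
110 [410.80738026 203.22993253]
156.4 [546.70489972 -15.20610034]
```

View pics/e.png

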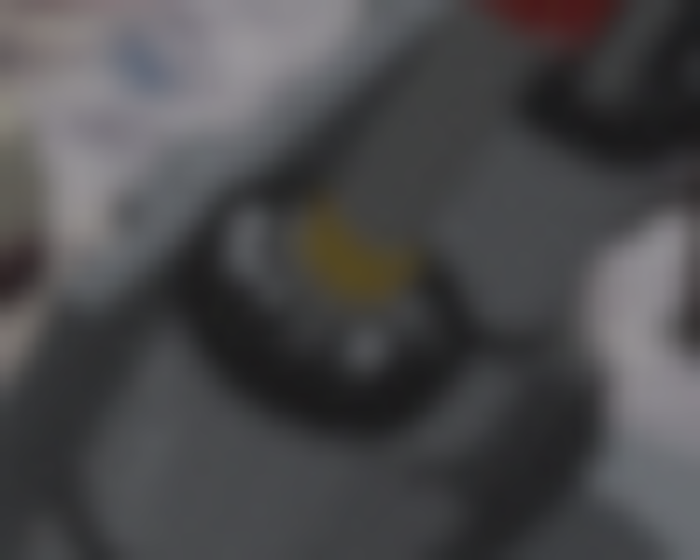

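The whole band is visible, from (375,250) down to (345,300) in the crop, with a little bare rod below it. That agrees with a 46.4 mm draw, about 4 mm clear of the mouth.

```bash
python3 -c "
from workcell import *
print(hand_in())"
```

```text
the job is handed in; nothing more can be done
None
```

The red piston is drawn about 46 mm and still held, with its yellow band fully out and its lower edge about 4 mm above the mouth; nothing else was touched, and the job was handed in at 9.4 s (no verdict was returned).

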